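# Turn the dye carousel to bring the nozzle bottle to the front

## Robot

A 6-joint arm with a two-finger parallel gripper is mounted at the origin on the work surface. World frame = base frame: x ahead of the robot, y to its left, z up, the work surface at z = 0. Lengths are in mm, angles in rad, forces in N, time in s.
With the tool pointing down it reaches from about 350 to 875 mm from the base axis. Payload 4.2 kg.
Tool frame: the origin (TCP) lies at the very end of the fingers, on their centre line; the grasp point (between the pads) lies 19 mm behind it; z points along the fingers, y is the line along which they close (so a half turn about z gives the same grasp; the last joint's range is limited). The gripper opens to 85 mm and grips with 20 to 120 N. Pads are 22 mm wide; open, the fingers measure 114 mm over their backs; the gripper's body (76 mm by 85 mm) begins 54 mm behind the grasp point. The pads swing forward as they close: fully open they stand 13 mm farther back than shut.
Start: joints at [-0.993, 0.385, 0.008, 0, -1.194, -0.259], TCP at [195.907, -593.481, 231.312] pointing down, gripper open.
Joint ranges: [-3.14, 3.14], [-1.21, 2.06], [-1.07, 1.41], [-3.16, 2.05], [-2.99, -0.16], [-3.1, 3.1]. Speed limits (rad/s): [2.79, 2.79, 3.14, 3.14, 3.14, 3.14].

## Interface

Orientations are given as a unit quaternion [x, y, z, w].
In Python, from bench import arm, optics gives the robot as it stands. The module is installed in compiled form; this text tells all that it offers.
- The arm moves only by the tool step_arm, never from a script. Its argument "motion" is a list of rows, each an object with "dr": the turn, a rotation vector about the tool's x, y, z in units of 8 degrees (1.0 is 8 degrees), a list of three; "slide": the shift along the tool's x, y, z in mm, a list of three; "jaw": the finger opening in mm, from 0 to 85.4. A call has exactly 8 rows; each row is the pose to reach, as a shift and turn from the pose commanded when the call began, along the tool's axes at that moment; what a row does not reach only later rows make up. A row lasts 1/8 s, in which the tool goes at most 62.5 mm and 10.7 degrees, less where a joint would pass 70% of its speed; a pose out of reach is approached as far as the arm can. A call with a gripper value outside its range is refused whole. The fingers move at their own pace and stop on an object; the grip force is fixed at half the most. Time passes only in rows, so rows that repeat a pose let the fingers close, or fill a call up. It gives the time, the measured TCP pose, the force, the opening and the grip force at its end, in the units of the state.
- arm.read_state(): the state, without advancing time (a new reading comes with each control period).
- optics.get_image(name): name is "scene" or "top" or "wrist"; returns the picture (384x512x3 uint8, blue, green, red); there is no depth.
- optics.camera_info(name): a dict with "camera_matrix" (3x3 intrinsics, pixels), "view" (4x4, takes a point from world to camera coordinates); the wrist camera has in their place "T_tool_cam" (4x4, takes a point from camera to tool coordinates, whose origin is the TCP and whose axes are the flange's). Camera axes: x right, y up, looking along -z (the intrinsics and any distortion apply to the point x, -y, -z); pixel columns grow to the right and rows downward; lengths in mm; the calibration is good to about 2 mm. A picture is of the moment at which its call begins: read the wrist's pose just before it. camera_info takes no time and is no camera call.
- arm.job_done(): hands the job in; it is judged then, once.
The state is a dict: "clock": time; "joints": joint angles; "joint_vel": joint speeds; "joint_efforts": joint torques, N m; "position": TCP position; "ee_rot": TCP orientation; "contact_force": force on the tool from outside, world axes, zero at the start; "wrist_torque": the same for the moment, N m; "gripper_width": finger opening in mm; "grasp_force": force on a finger pad.
Only numpy, scipy, OpenCV 4.12 (cv2) and the standard library are available. Lean on these libraries where they do the work, as an engineer would, in place of code of your own. Each camera call takes 0.05 s, during which the arm holds its last target. There are 200 camera calls.

## Task

Spin the round dye carousel by pushing its rim, or the tabs that stick out of it, with the fingertips, until the bottle with the pointed nozzle stands at the front, squarely in line with the stand's fixed pointed tongue; leave it at rest there and take the hand away. Push only the turntable: do not touch, grasp or lift the bottle or the tubs on it, keep them standing, and leave the cup, the printing block and the brush where they are.

Things in the scene. Friction and masses are not known exactly. Their poses are not given: they have to be found in the camera images.
- stand: Stand fixed to the bench: steel disc 170 mm across, 12 mm high, with a flat white tongue (30 mm wide, 8 mm high) that sticks out from under the tray and ends in a point 240 mm from the turning axis. Origin on the axis at bench height, z up; the tongue points along -x, the carousel's front (toward the robot's side, up to 30 degrees off).
- tray: Plywood turntable, 220 mm across, top 48 mm above the bench. Turns either way without stop about the stand's axis; slight friction (1 N at the tabs), stays where left. Six tabs on the rim, 60 degrees apart, 14 mm wide, reach out to 175 mm from the axis, 30 to 46 mm above the bench, free space beneath. Origin on the axis, 30 mm above the bench; x axis runs along the middle of one tab.
- nozzle_bottle: Loose white plastic squeeze bottle standing on the tray 45 to 70 mm from the axis: 44 mm across, straight body 43 mm high, then a shoulder and a pointed cone nozzle, 92 mm high in all; the tallest container and the only one with a point. Origin at the centre of its underside, z up. It rides round with the tray; 70 to 155 g.
- squat_tub: Loose white lidded tub on the tray, 58 mm across the flat lid, 36 mm high. Origin at the centre of its underside, z up.
- mid_tub: Loose white lidded tub on the tray, 56 mm across the flat lid, 45 mm high. Origin at the centre of its underside, z up.
- small_tub: Loose white lidded tub on the tray, 50 mm across the flat lid, 40 mm high. Origin at the centre of its underside, z up.
- mixing_cup: Bystander: loose grey plastic cup, 76 mm across, 85 mm high, on the bench beside the carousel. Origin at the centre of its underside.
- print_block: Bystander: loose wooden printing block 110 x 85 x 26 mm with a wooden grip on top (48 mm high in all), on the bench beside the carousel. Origin at the centre of its underside.
- flat_brush: Bystander: loose flat brush, about 200 mm long and 20 mm high, lying on the bench beside the carousel, its length along its x axis. Origin at the underside.
There are look-alikes about, which are no part of the job. Leave any blue or yellow look-alike of the mid_tub alone.

How it is judged (in metres and radians):
On the way:
1. the fingers push the turntable (contact force between the fingers and tray above 0.4 N), for 0.04 s.
At the end, for the whole second after the job is handed in: The nozzle bottle is at the front: on the tongue's side of the axis and within 10 mm sideways of the tongue's centre line; the tray is at rest (under 0.05 rad/s), and all four containers stand upright and still on it (x of nozzle_bottle in the frame of stand below -0.03 m and y of nozzle_bottle in the frame of stand between -0.01 and 0.01 m and angular speed of tray below 0.05 rad/s and angle between each of nozzle_bottle, squat_tub, mid_tub, small_tub's own z axis and vertical below 0.1 rad and height (world z) of nozzle_bottle between 0.043 and 0.055 m and linear speed of each of nozzle_bottle, squat_tub, mid_tub, small_tub below 0.02 m/s and horizontal distance between each of nozzle_bottle, squat_tub, mid_tub, small_tub and tray below 0.085 m and height (world z) of squat_tub between 0.043 and 0.055 m and height (world z) of mid_tub between 0.043 and 0.055 m and height (world z) of small_tub between 0.043 and 0.055 m); the robot touches nothing.
It fails at once if a container on the carousel is touched by the robot (contact force between any of the fingers, the arm and nozzle_bottle above 0.3 N or contact force between any of the fingers, the arm and squat_tub above 0.3 N or contact force between any of the fingers, the arm and mid_tub above 0.3 N or contact force between any of the fingers, the arm and small_tub above 0.3 N).
It fails at once if a container is lifted off the turntable, falls off it or tips over (height (world z) of any of nozzle_bottle, squat_tub, mid_tub, small_tub above 0.06 m or height (world z) of any of nozzle_bottle, squat_tub, mid_tub, small_tub below 0.04 m or angle between any of nozzle_bottle, squat_tub, mid_tub, small_tub's own z axis and vertical above 0.35 rad).
It fails at once if a bystander is moved more than 15 mm (distance of any of mixing_cup, print_block, flat_brush from where it was at the start of the episode above 0.015 m).
It also fails if it takes over 45 s, if anything falls off the work surface, if the arm or the gripper's body presses on something with over 40 N, if the wrist force passes 120 N, or if a joint passes its speed limit or range.

## Working session

There is one attempt and no reset: what is moved stays moved. The work goes in short steps, Python scripts to look and compute and a tool call to move; the robot and the scene stay as the last step left them, time stands still between calls to the robot, and variables do not carry over. Pictures are saved under pics/ and viewed, at most 10 in all, crops included, and the job is handed in when it is done.

Besides the shell and the picture viewer there is one more tool, called after "Request:" as a command line: name --argument value ..., lists and objects as JSON in quotes. step_arm: Moves the arm, as the interface text tells. Its arguments: {"type":"object","properties":{"motion":{"type":"array","items":{"type":"object","properties":{"dr":{"type":"array","items":{"type":"number"}},"slide":{"type":"array","items":{"type":"number"}},"jaw":{"type":"number"}}}}},"required":["motion"]}

```bash
mkdir -p pics
python3 - <<'E'
from bench import arm, optics
import cv2, numpy as np
for n in ("top","scene"):
    im=optics.get_image(n); cv2.imwrite(f"pics/{n}0.png",im)
    i=optics.camera_info(n); print(n,{k:np.round(np.array(v),3).tolist() if not isinstance(v,str) else v for k,v in i.items()})
s=arm.read_state(); print(s)
E
```

```text
top {'camera_matrix': [[350.113, 0.0, 256.951], [0.0, 350.113, 192.634], [0.0, 0.0, 1.0]], 'view': [[-0.028, -1.0, -0.004, 50.012], [0.997, -0.028, 0.077, -648.778], [-0.077, -0.002, 0.997, -1065.315], [0.0, 0.0, 0.0, 1.0]]}
scene {'camera_matrix': [[359.626, 0.0, 256.265], [0.0, 359.626, 190.383], [0.0, 0.0, 1.0]], 'view': [[0.196, 0.981, 0.008, -156.833], [-0.771, 0.149, 0.619, 453.902], [0.606, -0.128, 0.785, -1464.202], [0.0, 0.0, 0.0, 1.0]]}
{'clock': 0.1, 'joints': array([-9.93402378e-01,  3.85458372e-01,  6.73572017e-03, -4.12547643e-04,
       -1.19404551e+00, -2.58588090e-01]), 'joint_vel': array([ 0.00286014, -0.00230434,  0.00215197,  0.00037376,  0.00146863,
        0.00189499]), 'joint_efforts': array([-5.38432948e-05, -3.93319559e+01,  1.88929331e+01,  4.19797942e+00,
       -2.58869863e-03,  4.81383466e-06]), 'position': array([ 195.72188771, -592.98968645,  230.33670582]), 'ee_rot': array([-1.58653540e-01,  9.87333806e-01,  9.78865810e-04, -2.24984203e-04]), 'contact_force': array([-0.53339037, -0.39700432,  0.47032209]), 'wrist_torque': array([-0.02304343, -0.03084162, -0.04181847]), 'grasp_force': 0.0, 'gripper_width': 84.953865603033}
```

View pics/top0.png

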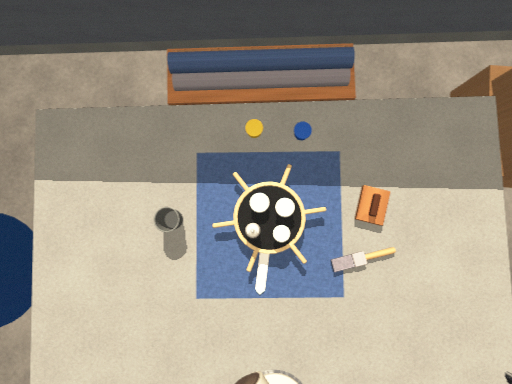

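View pics/scene0.png

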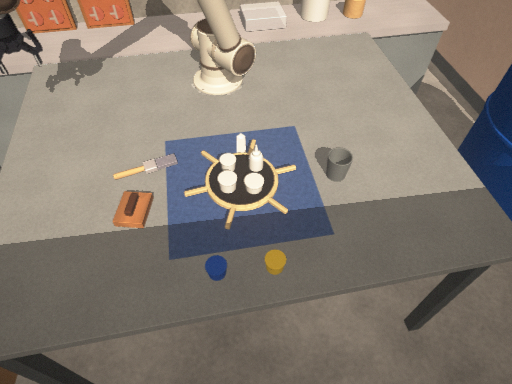

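Top view: carousel near (269,217), tongue tip near (261,292). There are four white containers: (260,203), (285,207), (282,233), and (253,230). In the scene view the one at (257,160) has the pointed nozzle, and that matches top (253,230). The yellow and blue discs at top (254,128) and (303,131) are look-alikes. I'll confirm with an enlarged crop and measure.

```bash
cat > h.py <<'E'
from bench import arm, optics
import cv2, numpy as np
def ray(n,uv):
    i=optics.camera_info(n);K=np.array(i["camera_matrix"]);V=np.array(i["view"])
    d=np.linalg.inv(K)@[uv[0],uv[1],1]; d=V[:3,:3].T@(d*[1,-1,-1]); return -V[:3,:3].T@V[:3,3],d
def cast(n,uv,z):
    o,d=ray(n,uv); return (o+d*(z-o[2])/d[2])
def tri(a,b):
    A=0;B=0
    for n,uv in (a,b):
        o,d=ray(n,uv);d/=np.linalg.norm(d);P=np.eye(3)-np.outer(d,d);A=A+P;B=B+P@o
    return np.linalg.solve(A,B)
E
python3 - <<'E'
from h import *
t=cv2.imread("pics/top0.png");s=cv2.imread("pics/scene0.png")
h=cv2.cvtColor(t,cv2.COLOR_BGR2HSV)
roi=np.zeros(h.shape[:2],np.uint8);roi[155:300,200:340]=1
wood=cv2.inRange(h,(12,60,90),(35,255,255))*roi
cs,_=cv2.findContours(wood,cv2.RETR_EXTERNAL,cv2.CHAIN_APPROX_NONE)
c=max(cs,key=cv2.contourArea);print(cv2.boundingRect(c))
P=np.array([cast("top",p,46)[:2] for p in c[:,0]])
# wood ring circle: robust fit on points near r=110
ctr=cast("top",(269.5,217.5),48)[:2]
for _ in range(10):
    r=np.linalg.norm(P-ctr,axis=1);m=abs(r-110)<7;Q=P[m]
    x=np.linalg.lstsq(np.c_[2*Q,np.ones(len(Q))],(Q**2).sum(1),rcond=None)[0];ctr=x[:2]
print("axis",ctr,np.sqrt(x[2]+ctr@ctr))
ys,xs=np.nonzero(wood);W=np.array([cast("top",p,46)[:2] for p in zip(xs,ys)])-ctr
r=np.hypot(*W.T);k=(r>122)&(r<185);a=np.degrees(np.arctan2(W[k,1],W[k,0]))
n,l,st,ce=cv2.connectedComponentsWithStats((wood*0).astype(np.uint8))
ph=np.degrees(np.angle(np.exp(6j*np.radians(a)).mean()))/6;print("tab angles mod60",ph,"hist",np.histogram(a,24,(-180,180))[0],r[k].max())
white=cv2.inRange(h,(0,0,150),(180,70,255))*roi
n,l,st,ce=cv2.connectedComponentsWithStats(white)
for i in range(1,n):
    if st[i,4]>25:print(st[i],ce[i])
ys,xs=np.nonzero(white);T=np.array([cast("top",p,8)[:2] for p in zip(xs,ys)])-ctr
d=np.hypot(*T.T);k=(d>125)&(d<250);T=T[k];print("tongue angle mean",np.degrees(np.arctan2(T[:,1].mean(),T[:,0].mean())))
m,u=T.mean(0),np.linalg.svd(T-T.mean(0))[2][0];print(m,u,np.degrees(np.arctan2(u[1],u[0])),d[k].max())
A=cv2.resize(t[160:300,200:340],(560,560),interpolation=cv2.INTER_CUBIC);B=cv2.resize(s[130:230,210:290],None,fx=3,fy=5.6,interpolation=cv2.INTER_CUBIC)
cv2.imwrite("pics/crop.png",np.hstack([A,B]))
E
```

```text
(212, 164, 114, 108)
axis [573.01430043  -2.78946592] 108.83150961371562
tab angles mod60 -23.167175425001474 hist [ 0  0 81  0  0  0 75  0  0  0 81  0  0  0 83  0  0  0 77  0  0  0 83  0] 174.57904519538636
[259 181  19   5  55] [267.8        183.05454545]
[249 183   9   8  30] [252.8        186.46666667]
[249 193  21  19 319] [259.04388715 202.00626959]
[275 198  20  19 302] [284.56291391 206.77152318]
[245 223  15  15 170] [252.2        229.57647059]
[273 225  18  17 242] [281.03719008 233.        ]
[255 250  16  45 439] [261.81321185 271.97038724]
[332 257   8  15  95] [335.92631579 263.81052632]
[200 297 140   3 341] [276.5659824  298.23167155]Traceback (most recent call last):
  File "<stdin>", line 23, in <module>
  File "h.py", line 7, in cast
    o,d=ray(n,uv); return (o+d*(z-o[2])/d[2])
        ~~~^^^^^^
  File "h.py", line 4, in ray
    i=optics.camera_info(n);K=np.array(i["camera_matrix"]);V=np.array(i["view"])
ValueError: time passes only in moves, steps and waits
```

```bash
sed -i 's/^def ray/from functools import lru_cache\n@lru_cache\ndef info(n): return optics.camera_info(n)\ndef ray/; s/i=optics.camera_info(n)/i=info(n)/' h.py
python3 - <<'E'
from h import *
t=cv2.imread("pics/top0.png");s=cv2.imread("pics/scene0.png")
h=cv2.cvtColor(t,cv2.COLOR_BGR2HSV)
ctr=np.array([573.0,-2.8])
white=cv2.inRange(h,(0,0,150),(180,70,255))
n,l,st,ce=cv2.connectedComponentsWithStats(white)
i=l[272,262];ys,xs=np.nonzero(l==i);T=np.array([cast("top",p,8)[:2] for p in zip(xs,ys)])-ctr
m,u=T.mean(0),np.linalg.svd(T-T.mean(0))[2][0];print("tongue",m,np.degrees(np.arctan2(m[1],m[0])),u,np.degrees(np.arctan2(u[1],u[0])),np.hypot(*T.T).max())
for nm,p,z in (("blob@70",(252.2,229.6),95),):
    for z in (91,100,140): print(z,cast("top",p,z)[:2]-ctr)
A=cv2.resize(t[160:300,200:340],(560,560),interpolation=cv2.INTER_CUBIC);B=cv2.resize(s[130:230,220:260],(224,560),interpolation=cv2.INTER_CUBIC)
cv2.imwrite("pics/crop.png",np.hstack([A,cv2.resize(s[130:200,230:271],(240,560)[:2],interpolation=cv2.INTER_CUBIC)]))
E
```

```text
tongue [-169.37634269   26.29559858] 171.17530562940848 [-0.98768392  0.15646236] 170.9983816548176 239.27268344246573
91 [-35.34309186  51.10879458]
100 [-35.09568615  50.94322864]
140 [-33.99610523  50.20738001]
```

View pics/crop.png

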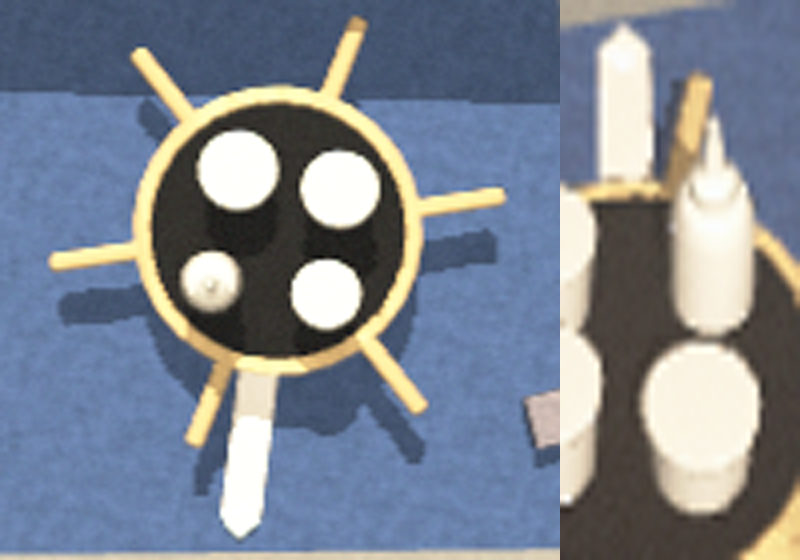

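The crop confirms it: the only pointed container is at top (253,230), which is 124.7° about the axis (573,-3). The tongue is at 171°, so the tray needs +46°. I'll push the right-hand tab (-83°) counter-clockwise with closed fingers.

Request:
step_arm --motion '[{"dr": [0, 0, 0], "slide": [-45, 30, 0], "jaw": 0}, {"dr": [0, 0, 0], "slide": [-90, 60, 0], "jaw": 0}, {"dr": [0, 0, 0], "slide": [-135, 90, 0], "jaw": 0}, {"dr": [0, 0, 0], "slide": [-180, 120, 0], "jaw": 0}, {"dr": [0, 0, 0], "slide": [-225, 150, 0], "jaw": 0}, {"dr": [0, 0, 0], "slide": [-270, 180, 0], "jaw": 0}, {"dr": [0, 0, 0], "slide": [-315, 210, 0], "jaw": 0}, {"dr": [0, 0, 0], "slide": [-360, 240, 0], "jaw": 0}]'

```text
clock: 1.1
position: [463.2, -251.1, 231.1]
ee_rot: [-0.159, 0.987, 0.0, -0.0]
contact_force: [0.9, -0.8, 0.7]
gripper_width: -0.1
grasp_force: 0.0
```

Request:
step_arm --motion '[{"dr": [0, 0, 0], "slide": [-50, 30, 0], "jaw": 0}, {"dr": [0, 0, 0], "slide": [-100, 60, 0], "jaw": 0}, {"dr": [0, 0, 0], "slide": [-100, 60, 40], "jaw": 0}, {"dr": [0, 0, 0], "slide": [-100, 60, 80], "jaw": 0}, {"dr": [0, 0, 0], "slide": [-100, 60, 120], "jaw": 0}, {"dr": [0, 0, 0], "slide": [-100, 60, 160], "jaw": 0}, {"dr": [0, 0, 0], "slide": [-100, 60, 190], "jaw": 0}, {"dr": [0, 0, 0], "slide": [-100, 60, 203], "jaw": 0}]'

```text
clock: 2.1
position: [537.4, -164.4, 26.2]
ee_rot: [-0.159, 0.987, 0.0, -0.002]
contact_force: [-0.5, -0.2, 0.2]
gripper_width: 0.1
grasp_force: 0.0
```

Run:
```python
from h import *
print(arm.read_state()["position"])
cv2.imwrite("pics/t1.png",cv2.resize(optics.get_image("top")[150:310,190:410],None,fx=3,fy=3))
```

```text
[ 537.36280342 -164.35822016   26.22737231]
```

View pics/t1.png

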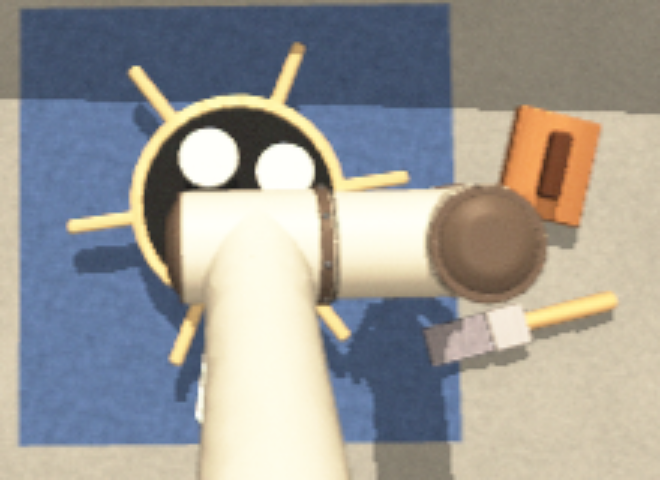

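Request:
step_arm --motion '[{"dr": [0, 0, 0], "slide": [-12, 0, 0], "jaw": 0}, {"dr": [0, 0, 0], "slide": [-22, -1, 0], "jaw": 0}, {"dr": [0, 0, 0], "slide": [-31, -5, 0], "jaw": 0}, {"dr": [0, 0, 0], "slide": [-40, -8, 0], "jaw": 0}, {"dr": [0, 0, 0], "slide": [-50, -10, 0], "jaw": 0}, {"dr": [0, 0, 0], "slide": [-59, -12, 0], "jaw": 0}, {"dr": [0, 0, 0], "slide": [-69, -13, 0], "jaw": 0}, {"dr": [0, 0, 0], "slide": [-78, -14, 0], "jaw": 0}]'

```text
clock: 3.15
position: [617.6, -153.0, 28.1]
ee_rot: [-0.159, 0.987, 0.0, -0.0]
contact_force: [-1.0, 0.5, -0.3]
gripper_width: 0.3
grasp_force: 0.5
```

Request:
step_arm --motion '[{"dr": [0, 0, 0], "slide": [-9, 0, 0], "jaw": 0}, {"dr": [0, 0, 0], "slide": [-19, 1, 0], "jaw": 0}, {"dr": [0, 0, 0], "slide": [-28, 2, 0], "jaw": 0}, {"dr": [0, 0, 0], "slide": [-38, 3, 0], "jaw": 0}, {"dr": [0, 0, 0], "slide": [-47, 5, 0], "jaw": 0}, {"dr": [0, 0, 0], "slide": [-53, 7, 0], "jaw": 0}, {"dr": [0, 0, 0], "slide": [-56, 8, 0], "jaw": 0}, {"dr": [0, 0, 0], "slide": [-56, 8, 0], "jaw": 0}]'

```text
clock: 4.15
position: [668.4, -128.0, 28.5]
ee_rot: [-0.159, 0.987, -0.0, 0.001]
contact_force: [0.4, 0.1, -0.5]
gripper_width: 0.1
grasp_force: 0.0
```

Run:
```python
from h import *
p=arm.read_state()["position"];print(p,np.degrees(np.arctan2(p[1]+3,p[0]-573)))
t=optics.get_image("top");s=optics.get_image("scene")
cv2.imwrite("pics/t2r.png",t);cv2.imwrite("pics/s2r.png",s)
cv2.imwrite("pics/t2.png",np.hstack([cv2.resize(t[150:310,200:340],None,fx=3,fy=3),cv2.resize(s[120:240,170:300],(370,480))]))
```

```text
[ 668.43591193 -127.95842901   28.45944081] -52.629533320930406
```

View pics/t2.png

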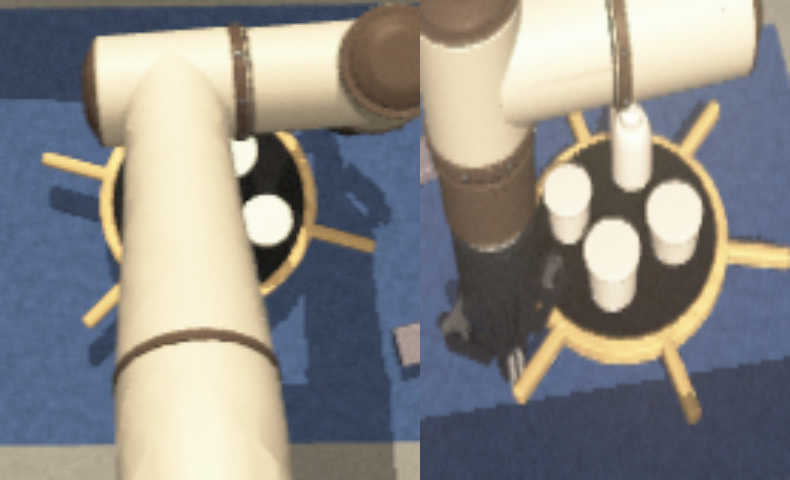

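The tab is in contact and the bottle is close to the tongue; the containers are upright. I'll measure the tray angle from the visible tabs.

```bash
cat > tab.py <<'E'
from h import *
def tabs(f,c=(573,-2.8)):
    h=cv2.cvtColor(cv2.imread(f),cv2.COLOR_BGR2HSV)
    w=cv2.inRange(h,(12,60,90),(35,255,255));ys,xs=np.nonzero(w[150:310,200:340])
    W=np.array([cast("top",(x+200,y+150),46)[:2] for x,y in zip(xs,ys)])-c;r=np.hypot(*W.T);k=(r>122)&(r<178)
    a=np.degrees(np.arctan2(W[k,1],W[k,0]));n,e=np.histogram(a,72,(-180,180))
    print(np.c_[e[:-1],n][n>0].tolist())
    return a
E
python3 - <<'E'
from tab import *
a=tabs("pics/t2r.png")
for lo,hi in ((120,160),(55,85),(-125,-90)):
    b=a[(a>lo)&(a<hi)];print(len(b),b.mean() if len(b) else 0)
E
```

```text
[[-180.0, 19.0], [-175.0, 18.0], [-170.0, 36.0], [-165.0, 73.0], [-160.0, 32.0], [-110.0, 61.0], [-105.0, 15.0], [-70.0, 4.0], [-65.0, 27.0], [-60.0, 60.0], [-55.0, 75.0], [-50.0, 66.0], [-45.0, 41.0], [-40.0, 25.0], [-35.0, 14.0], [-30.0, 5.0], [-25.0, 17.0], [-20.0, 38.0], [-15.0, 60.0], [-10.0, 8.0], [30.0, 5.0], [35.0, 14.0], [40.0, 46.0], [45.0, 43.0], [50.0, 20.0], [55.0, 5.0], [70.0, 66.0], [75.0, 9.0], [130.0, 67.0], [135.0, 28.0], [140.0, 41.0], [145.0, 45.0], [150.0, 39.0], [155.0, 32.0], [160.0, 20.0], [165.0, 19.0], [170.0, 20.0], [175.0, 20.0]]
252 143.65374128442105
80 72.07578543314168
76 -106.5633163179008
```

The tray has turned +36.6°, so about 9.8° remain. I'll push on slowly, then back off outward, lift, and retreat.

Request:
step_arm --motion '[{"dr": [0, 0, 0], "slide": [-6, 3, 0], "jaw": 0}, {"dr": [0, 0, 0], "slide": [-12, 5, 0], "jaw": 0}, {"dr": [0, 0, 0], "slide": [-18, 8, 0], "jaw": 0}, {"dr": [0, 0, 0], "slide": [-21, 10, 0], "jaw": 0}, {"dr": [0, 0, 0], "slide": [-23, 12, 0], "jaw": 0}, {"dr": [0, 0, 0], "slide": [-23, 12, 0], "jaw": 0}, {"dr": [0, 0, 0], "slide": [-15, 4, 0], "jaw": 0}, {"dr": [0, 0, 0], "slide": [2, -13, 0], "jaw": 0}]'

```text
clock: 5.25
position: [669.7, -141.6, 28.3]
ee_rot: [-0.159, 0.987, 0.0, 0.0]
contact_force: [-0.9, -0.1, -0.3]
gripper_width: 0.1
grasp_force: 0.0
```

Request:
step_arm --motion '[{"dr": [0, 0, 0], "slide": [0, 0, -50], "jaw": 0}, {"dr": [0, 0, 0], "slide": [0, 0, -100], "jaw": 0}, {"dr": [0, 0, 0], "slide": [0, 0, -150], "jaw": 0}, {"dr": [0, 0, 0], "slide": [0, 0, -200], "jaw": 0}, {"dr": [0, 0, 0], "slide": [40, -35, -200], "jaw": 0}, {"dr": [0, 0, 0], "slide": [80, -70, -200], "jaw": 0}, {"dr": [0, 0, 0], "slide": [120, -105, -200], "jaw": 0}, {"dr": [0, 0, 0], "slide": [160, -140, -200], "jaw": 0}]'

```text
clock: 6.25
position: [559.5, -326.7, 228.4]
ee_rot: [-0.158, 0.987, 0.0, -0.0]
contact_force: [0.6, 0.4, 0.4]
gripper_width: -0.2
grasp_force: 0.0
```

Request:
step_arm --motion '[{"dr": [0, 0, 0], "slide": [40, -35, 0], "jaw": 0}, {"dr": [0, 0, 0], "slide": [80, -70, 0], "jaw": 0}, {"dr": [0, 0, 0], "slide": [120, -105, 0], "jaw": 0}, {"dr": [0, 0, 0], "slide": [160, -140, 0], "jaw": 0}, {"dr": [0, 0, 0], "slide": [200, -175, 0], "jaw": 0}, {"dr": [0, 0, 0], "slide": [240, -210, 0], "jaw": 0}, {"dr": [0, 0, 0], "slide": [260, -230, 0], "jaw": 0}, {"dr": [0, 0, 0], "slide": [260, -230, 0], "jaw": 0}]'

```text
clock: 7.25
position: [383.5, -626.3, 227.3]
ee_rot: [-0.156, 0.988, 0.001, -0.0]
contact_force: [-0.7, -0.4, 0.4]
gripper_width: 0.1
grasp_force: 0.0
```

Run:
```python
from tab import *
print(arm.read_state()["position"])
t=optics.get_image("top");s=optics.get_image("scene")
cv2.imwrite("pics/t3r.png",t)
cv2.imwrite("pics/t3.png",np.hstack([cv2.resize(t[150:310,200:340],None,fx=3,fy=3),cv2.resize(s[120:240,170:300],(370,480))]))
tabs("pics/t3r.png")
w=cv2.inRange(cv2.cvtColor(t,cv2.COLOR_BGR2HSV),(0,0,150),(180,70,255))
n,l,st,ce=cv2.connectedComponentsWithStats(w)
for i in range(1,n):
    if st[i,4]>25 and 200<ce[i,0]<340 and 170<ce[i,1]<300:
        d=cast("top",ce[i],91)[:2]-[573,-2.8];print(st[i],ce[i],d,np.hypot(*d),np.degrees(np.arctan2(d[1],d[0])))
```

```text
[ 383.48428357 -626.29100082  227.27061655]
[[-165.0, 1.0], [-160.0, 70.0], [-155.0, 12.0], [-100.0, 60.0], [-95.0, 14.0], [-40.0, 62.0], [-35.0, 20.0], [15.0, 1.0], [20.0, 67.0], [25.0, 13.0], [75.0, 1.0], [80.0, 68.0], [85.0, 9.0], [135.0, 1.0], [140.0, 70.0], [145.0, 10.0]]
[    0   145   512   239 77699] [256.71254456 293.7699713 ] [-218.35363816   43.15095227] 222.57653959554835 168.8212701884932
[237 187  15  16  55] [243.54545455 194.03636364] [68.83850472 73.61401948] 100.78573111454008 46.920039058771025
[263 190  20  19 302] [272.63245033 198.90066225] [ 52.17567011 -10.98243281] 53.318987065260195 -11.886640360394106
[233 202   6  12  28] [235.46428571 207.75      ] [29.41192588 98.19217523] 102.50251050812834 73.32523763935677
[242 204  20  21 317] [251.49842271 213.97476341] [ 9.97188637 51.92413197] 52.872998762395184 79.12886411955546
[281 211  17  18 242] [289.08677686 219.55785124] [ -9.31251097 -56.89621852] 57.653296027306155 -99.29548653330906
[260 231  15  15 177] [267.07344633 237.85875706] [-60.3429712    8.68380815] 60.96460199769198 171.81092704430438
[255 252  15  43 420] [261.58571429 272.88095238] [-159.84295393   27.49049978] 162.1896960323837 170.24148503720357
```

View pics/t3.png

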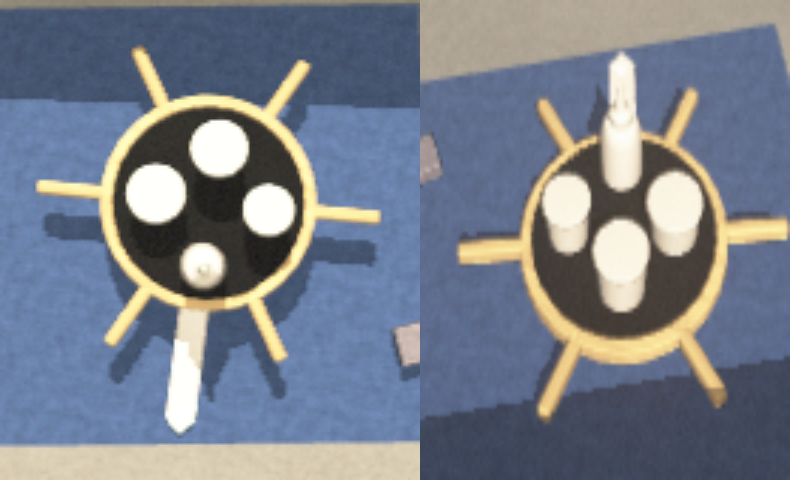

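The bottle stands at 171.8° and the tongue at 171.1°, about 1 mm off sideways. All the containers are upright and the hand is clear, so I'm handing in.

```bash
python3 -c "
from bench import arm
print(arm.job_done())"
```

```text
the job is handed in; nothing more can be done
None
```

I turned the carousel about 47° by pushing one tab, and the nozzle bottle now stands at the front, about 1 mm off the tongue's centre line by camera measurement. All four containers are upright and the hand is clear. The job is handed in; no verdict came back.

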